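# Clear the strap cutter's bay behind its lift-off guard

### The arm

A 6-joint arm with a two-finger parallel gripper is mounted at the origin on the work surface. World frame = base frame: x ahead of the robot, y to its left, z up, the work surface at z = 0. Lengths are in m, angles in rad, forces in N, time in s.
With the tool pointing down it reaches from about 0.35 to 1 m from the base axis. Payload 7.1 kg.
Tool frame: the origin (TCP) lies between the finger pads; the fingertips stand 22 mm ahead of it and the grasp point (between the pads) lies 3 mm ahead of it; x points along the fingers, y is the direction in which the jaws open and shut, and the axes are right-handed (so a half turn about x gives the same grasp; the last joint's range is limited). The gripper opens to 85 mm and grips with 20 to 120 N. Pads are 22 mm wide; open, the fingers measure 114 mm over their backs; the gripper's body (76 mm by 85 mm) begins 54 mm behind the grasp point. The pads swing forward as they close: fully open they stand 13 mm farther back than shut.
Start: joints at [1.204, 0.423, 1.63, -0, 1.089, -0.019], TCP at [0.213, 0.588, 0.253] pointing down, gripper open.
Joint ranges: [-3, 3], [-0.9, 2.11], [0.09, 2.58], [-1.31, 4.45], [0.11, 2.69], [-2.54, 2.54]. Speed limits (rad/s): [2.39, 2.39, 3.01, 3.14, 3.14, 3.14].

### API

Orientations are given as a rotation vector (axis times angle).
In Python, from rig import manip gives the robot as it stands. The module is installed in compiled form; this text tells all that it offers. Calls block until the motion is done:
- manip.move_to(position, orientation): joint-space move of the TCP to a pose.
- manip.servo_line(position, orientation=None, rate=0.15): straight line of the TCP; orientation=None keeps the orientation; rate is the mean speed in m/s.
- manip.set_joints(angles): joint-space move.
- manip.command_gripper(opening, f_grip=None): finger opening in m; f_grip is the grip in N (None keeps the last); returns when the fingers have stopped.
- manip.hold(seconds).
- manip.solve_ik(position, orientation): joint angles nearest the present ones, or None.
- manip.camera(name): name is "side" or "top"; returns a dict with "image" (420x560x3 uint8, red, green, blue), "fx", "fy", "cx", "cy" (pixels), "cam_to_world" (4x4, takes a point from camera to world coordinates). Camera axes: x right, y down, z forward; pixel columns grow to the right and rows downward; lengths in m; the calibration is good to about 2 mm. A picture is of the moment at which its call begins. There is no depth.
A pose or a line that the arm cannot do raises manip.IKError and nothing moves.
- manip.sign_off(): hands the job in, once; it reports no verdict.
Readings, each from a call of its own:
- manip.get_time(): time.
- manip.get_joint_positions(): joint angles.
- manip.get_joint_vel(): joint speeds.
- manip.get_tau(): joint torques, N m.
- manip.get_position(): TCP position.
- manip.get_ee_rot(): TCP orientation.
- manip.get_contact_force(): force on the tool from outside, world axes, zero at the start.
- manip.get_torque(): the same for the moment, N m.
- manip.get_width(): finger opening in m.
Only numpy, scipy, OpenCV 4.12 (cv2) and the standard library are available. Lean on these libraries where they do the work, as an engineer would, in place of code of your own. Each camera call takes 0.05 s, during which the arm holds its last target. There are 200 camera calls.

### The job

The bay of the strap cutter is choked with board offcuts: squeeze the two knobs on the guard to draw its sprung hinge pins, lift the guard off and hang it on the wooden rack, and let go of it there. Then take the scraper block and push every offcut off the bed, out of the bay's mouth and down into the catch tray (do not touch offcuts on the bed with the fingers; one that lands beside the tray may be picked up by hand). Finally stand the scraper upright back on its rubber pad and drop the guard back into its hinge, both pins sprung fully home and the panel hanging straight, without disturbing the other things on the bench.

Things in the scene. Friction and masses are not known exactly. Their poses are not given: they have to be found in the camera images.
- cutter: Grey strap cutter, fixed. Origin on the bench under its bay; x across the bay, y along it, z up. The bay is open on top; side walls 105 mm high above the bench at x -85 and 85 mm, back wall 135 mm high at y 167 mm, behind it the head, 185 mm high from y 186 mm on. The guard closes the bay's mouth at y -95 mm
- bed (a point): Point on top of the bay's flat aluminium bed (cutter frame 0, 30, 75 mm; axes as the cutter's). The bed is 75 mm above the bench, from x -85 to 85 mm and cutter y -95 (the mouth, a drop into the tray) to 167 mm
- tray (a point): Point in the middle of the fixed dark steel catch tray beyond the mouth (cutter frame 0, -180, 20 mm; axes as the cutter's). Inside: x -97 to 97 mm, cutter y -98 to -245 mm, rim 56 mm above the bench, floor 6 mm, a steep chute under the mouth
- hinge (a point): Where the guard's barrel axis lies when hung, over the mouth (cutter frame 0, -102, 170 mm), barrel along x. V saddles, open upwards, at x -91 and 91 mm: 12 mm thick, 48 mm wide at the top, 11 mm above this point; the barrel centres itself in them. End plates, inner faces at x -107 and 107 mm, have 14 mm square holes for the pins, rise 17 mm above the axis and flare outwards to 31 mm
- rack: Wooden stand, fixed to the bench, that holds the guard while it is off. Origin on the bench under its middle; base 220 (x) by 110 (y) by 10 mm; two posts at x -91 and +91 mm with V saddles like those of the hinge, no end plates
- rack_top (a point): Where the guard's barrel axis lies when hung on the rack: 130 mm above the bench over the rack's middle, barrel along the rack's x axis. Saddle tops are 11 mm above this point
- guard_axis (a point): Guard, about 0.4 kg: middle of its barrel, a steel tube of 18 mm diameter, 196 mm long along x. A 150 (x) by 6 mm aluminium panel hangs from it down to 89 mm below the axis. A sprung 9 mm pin sticks out 17 mm from each barrel end, at the start into the hinge's end plates, so that it lifts out only with the pins drawn in. Either way round is right
- guard_grip (a point): Midway between the guard's two black knobs, 32 mm above the barrel axis, axes as the guard's. Knobs: 11 to 55 mm above the axis, 12 (x) by 26 (y) mm, each fixed to one pin; outer faces at x -32 and 32 mm. Squeezed together along x to 38 mm over both, they draw the pins in to 4 mm from the barrel ends; kept squeezed, the guard is lifted and carried by them
- pin_far (a joint): Travel of the pin at the guard's +x end: 0 sprung fully out, 0.013 m fully drawn in by its knob. Spring 6 N when out, 9 N drawn in; pops out by itself when let go
- pin_near (a joint): Same for the pin at the guard's -x end
- pad: Black rubber pad fixed to the bench, 130 (x) by 100 (y) by 4 mm, where the scraper lives; origin under its middle
- scraper_mid (a point): Middle of the scraper block, 59 mm above its underside; total height 118 mm, about 0.35 kg. Steel foot 90 (x) by 56 (y) mm, 26 mm high; above it a dark wooden handle, 64 (x) by 24 (y) mm, up to the top. It pushes with its long (x) face, along its y. Stands upright on the pad at the start
- offcut1_mid (a point): Offcut of stiff fibre board, 48 to 56 by 28 to 34 by 12 mm, 30 g, this point at its centre; lies flat on the bed of the bay at the start. Three to six of the offcuts are present
- offcut2_mid (a point): Offcut of stiff fibre board, 48 to 56 by 28 to 34 by 12 mm, 30 g, this point at its centre; lies flat on the bed of the bay at the start. Three to six of the offcuts are present
- offcut3_mid (a point): Offcut of stiff fibre board, 48 to 56 by 28 to 34 by 12 mm, 30 g, this point at its centre; lies flat on the bed of the bay at the start. Three to six of the offcuts are present
- offcut4_mid (a point): Offcut of stiff fibre board, 48 to 56 by 28 to 34 by 12 mm, 30 g, this point at its centre; lies flat on the bed of the bay at the start. Three to six of the offcuts are present
- offcut5_mid (a point): Offcut of stiff fibre board, 48 to 56 by 28 to 34 by 12 mm, 30 g, this point at its centre; lies flat on the bed of the bay at the start. Three to six of the offcuts are present
- offcut6_mid (a point): Offcut of stiff fibre board, 48 to 56 by 28 to 34 by 12 mm, 30 g, this point at its centre; lies flat on the bed of the bay at the start. Three to six of the offcuts are present
Not all that is in view belongs to the job. What is shaped like the part that bears offcut6_mid but green or red is not meant.

How it is judged:
By the outcome, as a careful person would: the job done as asked, in the order asked, and still so for the second after the job is handed in, with the robot touching nothing.
Of offcut1, offcut2, offcut3, offcut4, offcut5, offcut6 only 3 to 6 are there at a start; the rules pass over those that are not, and their reading is None.
At some moment in a run one of scraper, offcut1, offcut2, offcut3, offcut4, offcut5, offcut6 may be knocked a few centimetres aside while the robot is not near it.
It also fails if it takes over 210 s, if anything falls off the work surface, if the arm or the gripper's body presses on something with over 40 N, if the wrist force passes 120 N, or if a joint passes its speed limit or range.

## Working session

There is one attempt and no reset: what is moved stays moved. The work goes in short steps, each a Python script; the robot and the scene stay as the last script left them, time stands still between calls to the robot, and variables do not carry over. Pictures are saved under pics/ and viewed, about 12 in all and at most 16, crops included, and the job is handed in when it is done.

```bash
mkdir -p pics; ls; cat > h.py <<'E'
import numpy as np, cv2
from rig import manip
from scipy.spatial.transform import Rotation as R
def snap(name,fn):
    c=manip.camera(name); cv2.imwrite(f'pics/{fn}.png',cv2.cvtColor(c['image'],cv2.COLOR_RGB2BGR))
    np.savez(f'pics/{fn}.npz',**c); return c
def ray(c,u,v):
    T=np.array(c['cam_to_world']); d=np.array([(u-c['cx'])/c['fx'],(v-c['cy'])/c['fy'],1.])
    return T[:3,3],T[:3,:3]@d
def onz(c,u,v,z):
    o,d=ray(c,u,v); return o+d*(z-o[2])/d[2]
def proj(c,p):
    T=np.array(c['cam_to_world']); q=T[:3,:3].T@(np.array(p)-T[:3,3]); return float(c['fx']*q[0]/q[2]+c['cx']),float(c['fy']*q[1]/q[2]+c['cy'])
def load(fn): return dict(np.load(f'pics/{fn}.npz'))
def rot(yaw):
    "tool down, tool y (jaw) axis at angle yaw in world xy"
    y=np.array([np.cos(yaw),np.sin(yaw),0]); x=np.array([0,0,-1.]); z=np.cross(x,y)
    return R.from_matrix(np.c_[x,y,z]).as_rotvec()
E
python3 - <<'E'
from h import *
for n in('top','side'):
    c=snap(n,n+'0'); print(n,c['fx'],c['cx'],c['cy'],np.round(c['cam_to_world'],3).tolist())
print(manip.get_ee_rot(),R.from_rotvec(manip.get_ee_rot()).as_matrix().round(2).tolist(),manip.get_time(),manip.get_width())
E
```

```text
pics
top 393.75001952869644 278.2109435244142 205.6261900269416 [[-0.057, -0.979, 0.198, 0.447], [-0.998, 0.055, -0.015, -0.04], [0.003, -0.198, -0.98, 1.13], [0.0, 0.0, 0.0, 1.0]]
side 528.3548803778814 277.81684976701234 208.23336228026187 [[-0.964, -0.198, 0.175, 0.421], [-0.265, 0.73, -0.63, 0.647], [-0.003, -0.654, -0.757, 1.006], [0.0, 0.0, 0.0, 1.0]]
[ 0.27179242  1.55381213 -0.27403142] [[-0.0, 0.34, 0.94], [-0.0, 0.94, -0.34], [-1.0, -0.0, -0.0]] 0.1 0.08544271025766167
```

```bash
python3 -c "
import cv2
for n in('top','side'):
    cv2.imwrite(f'pics/{n}0b.png',cv2.resize(cv2.imread(f'pics/{n}0.png'),(800,600),interpolation=cv2.INTER_CUBIC))"
```

```text
(no output)
```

View pics/top0b.png

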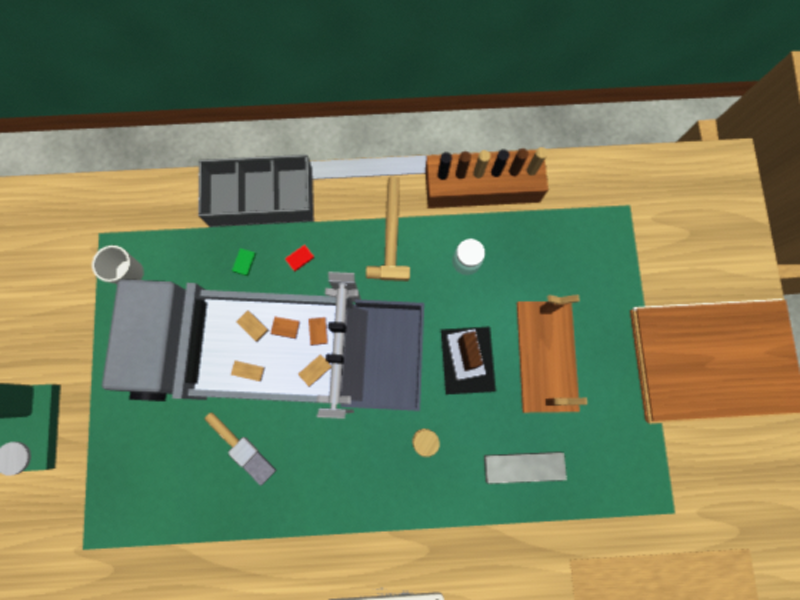

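View pics/side0b.png

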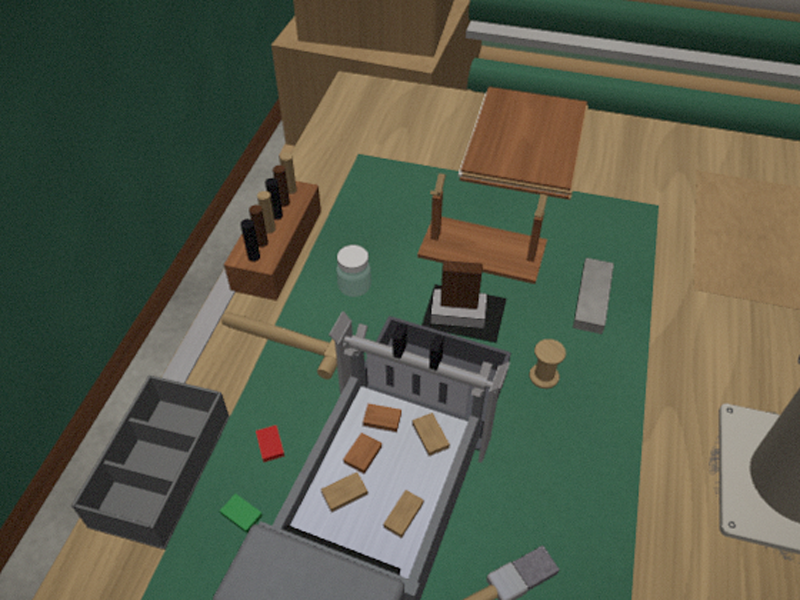

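Both views show the cutter with its head to the left (world +y) and the mouth to the right. On the bed are five tan or brown offcuts. The green (244,262) and red (299,258) chips lie on the bench and aren't part of the job. The scraper is at (470,352) on the pad and the rack at (548,356). Next I'll enlarge crops to measure from.

```bash
python3 -c "
import cv2
a=cv2.imread('pics/top0.png')[180:300,220:420]; cv2.imwrite('pics/c1.png',cv2.resize(a,None,fx=4,fy=4,interpolation=cv2.INTER_CUBIC))
a=cv2.imread('pics/side0.png')[115:345,220:400]; cv2.imwrite('pics/c2.png',cv2.resize(a,None,fx=2.6,fy=2.6,interpolation=cv2.INTER_CUBIC))"
```

```text
(no output)
```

View pics/c1.png

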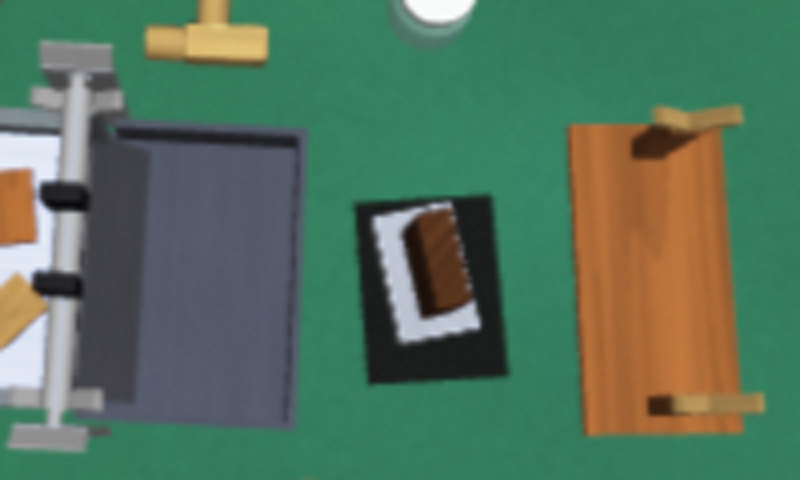

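View pics/c2.png

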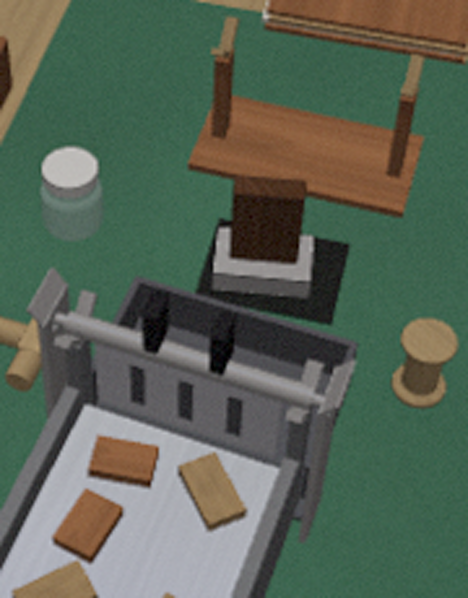

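The crops show the knobs (top crop 65,195 and 58,285), the barrel, the tray's inner corners (299,140 and 285,422), the pad and scraper foot corners, and the rack base. Casting rays next.

```bash
python3 - <<'E'
from h import *
t=load('top0'); s=load('side0')
T=lambda u,v:(u/4+220,v/4+180)
S=lambda u,v:(u/2.6+220,v/2.6+115)
def quad(name,c,f,pts,z):
    P=np.array([onz(c,*f(*p),z)[:2] for p in pts]); m=P.mean(0)
    e=[np.linalg.norm(P[i]-P[i-1]) for i in range(len(P))]
    d=P[1]-P[0]; print(name,'mid',m.round(4),'edges',np.round(e,3)); print(P.round(4).tolist())
quad('rackT',t,T,[(570,126),(720,126),(742,432),(586,434)],.01)
quad('rackS',s,S,[(218,97),(423,135),(404,208),(190,161)],.01)
quad('padT',t,T,[(355,203),(490,195),(508,375),(369,383)],.004)
quad('footT',t,T,[(373,215),(452,203),(480,328),(401,342)],.03)
quad('footS',s,S,[(222,228),(312,238),(310,285),(214,270)],.03)
quad('trayin',t,T,[(299,140),(285,422)],.056)
quad('trayS',s,S,[(140,278),(357,348)],.056)
quad('barrelT',t,T,[(78,75),(55,425)],.172)
quad('saddT',t,T,[(78,100),(57,400)],.181)
quad('barrelS',s,S,[(60,320),(325,402)],.172)
B=lambda u,v:(u*.7,v*.7)
quad('bedT',t,B,[(197,390),(204,298)],.075)
quad('wallT',t,B,[(193,290),(186,392)],.135)
quad('knobtopS',s,S,[(157,297),(223,318)],.225)
quad('knobtopT',t,T,[(52,192),(46,281)],.225)
quad('racksadS',s,S,[(224,50),(411,92)],.141)
quad('racksadT',t,T,[(698,118),(718,404)],.141)
E
```

```text
rackT mid [ 0.5299 -0.3481] edges [0.218 0.109 0.217 0.109]
[[0.6416, -0.299], [0.6355, -0.4075], [0.4188, -0.3972], [0.4236, -0.2885]]
rackS mid [ 0.5305 -0.3444] edges [0.099 0.216 0.106 0.218]
[[0.6364, -0.3957], [0.42, -0.3955], [0.4238, -0.2896], [0.6417, -0.2969]]
padT mid [ 0.5313 -0.1893] edges [0.128 0.098 0.128 0.098]
[[0.5952, -0.14], [0.5955, -0.2377], [0.4672, -0.239], [0.4672, -0.1406]]
footT mid [ 0.5409 -0.184 ] edges [0.09  0.056 0.089 0.056]
[[0.5826, -0.1497], [0.5879, -0.2059], [0.4998, -0.2179], [0.4933, -0.1625]]
footS mid [ 0.5404 -0.178 ] edges [0.052 0.085 0.057 0.089]
[[0.5863, -0.2002], [0.5016, -0.2102], [0.4925, -0.1536], [0.5814, -0.148]]
trayin mid [ 0.5391 -0.0889] edges [0.192 0.192]
[[0.6343, -0.0998], [0.4438, -0.078]]
trayS mid [ 0.5386 -0.0875] edges [0.202 0.202]
[[0.6388, -0.1004], [0.4385, -0.0745]]
barrelT mid [0.5565 0.0523] edges [0.214 0.214]
[[0.6628, 0.0415], [0.4501, 0.0631]]
saddT mid [0.5548 0.0509] edges [0.182 0.182]
[[0.645, 0.0413], [0.4645, 0.0605]]
barrelS mid [0.5553 0.0574] edges [0.211 0.211]
[[0.6601, 0.0469], [0.4506, 0.068]]
bedT mid [0.5855 0.3194] edges [0.173 0.173]
[[0.4991, 0.3249], [0.672, 0.3139]]
wallT mid [0.5844 0.3185] edges [0.181 0.181]
[[0.675, 0.3138], [0.4938, 0.3232]]
knobtopS mid [0.558  0.0495] edges [0.051 0.051]
[[0.5833, 0.0465], [0.5326, 0.0526]]
knobtopT mid [0.5567 0.0572] edges [0.051 0.051]
[[0.5823, 0.0546], [0.5311, 0.0598]]
racksadS mid [ 0.5281 -0.3172] edges [0.18 0.18]
[[0.6177, -0.323], [0.4385, -0.3114]]
racksadT mid [ 0.5296 -0.3469] edges [0.18 0.18]
[[0.6194, -0.351], [0.4397, -0.3427]]
```

Sizes and distances check out: the foot measures 90x56, the rack base 218x109, and tray to hinge 143 mm. That gives cutter origin ≈ (0.567, 0.155) with yaw ≈ -0.113, rack (0.530, -0.347) with yaw -0.047, and scraper (0.5405, -0.181) with yaw ≈ +0.135. I'll start with the guard.

```bash
cat >> h.py <<'E'
CO=np.array([.5672,.155]); CY=-.113
def cut(x,y,z):
    c,s=np.cos(CY),np.sin(CY); return np.array([CO[0]+c*x-s*y,CO[1]+s*x+c*y,z])
RK=np.array([.530,-.347]); RY=-.047
def st(m=''): print(m,'t',round(manip.get_time(),1),'p',np.round(manip.get_position(),4),'w',round(manip.get_width(),4),'F',np.round(manip.get_contact_force(),1))
E
python3 - <<'E'
from h import *
p=manip.get_position(); manip.servo_line([p[0],p[1],.40],rate=.3)
H=cut(0,-.102,.170)
for y in(CY,CY+np.pi):
    q=manip.solve_ik(H+[0,0,.2],rot(y)); print(y,None if q is None else np.round(q,2))
manip.move_to(H+[0,0,.16],rot(CY)); st()
snap('side','s1'); snap('top','t1')
E
python3 -c "
import cv2
a=cv2.imread('pics/s1.png')[130:350,180:420];b=cv2.imread('pics/t1.png')[150:330,130:330]
a=cv2.resize(a,(400,367));b=cv2.resize(b,(400,360));import numpy as np
cv2.imwrite('pics/c3.png',np.hstack([a[:360],b]))"
```

```text
-0.113 [ 0.07  0.21  1.66 -0.    1.28  0.19]
3.028592653589793 None
 t 3.0 p [0.5557 0.0544 0.3301] w 0.0854 F [ 0.6 -0.3 -0.7]
```

View pics/c3.png

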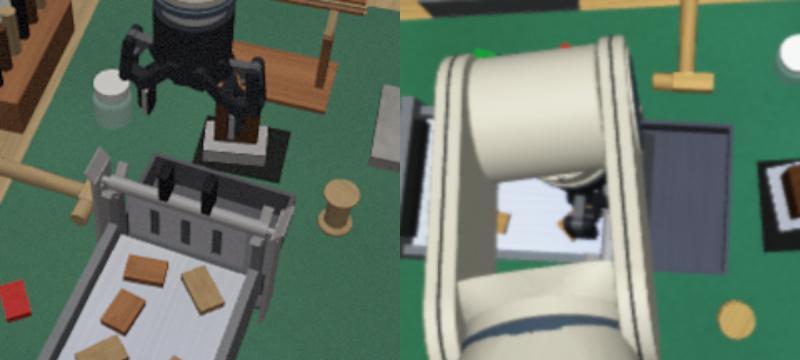

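The gripper is above the hinge with its jaws along the barrel, and nothing has moved. I'll descend, squeeze and look again.

```bash
python3 - <<'E'
from h import *
H=cut(0,-.102,.170)
manip.servo_line(H+[0,0,.08],rate=.12); st()
manip.servo_line(H+[0,0,.040],rate=.06); st()
manip.command_gripper(.036,50); st('grip')
snap('side','s2')
manip.servo_line(H+[0,0,.052],rate=.04); st('lift12')
manip.servo_line(H+[0,0,.08],rate=.05); st('lift40')
snap('side','s3')
E
python3 -c "
import cv2,numpy as np
o=[cv2.resize(cv2.imread(f'pics/{n}.png')[180:330,210:370],(400,375)) for n in('s2','s3')]
cv2.imwrite('pics/c4.png',np.hstack(o))"
```

```text
t 3.9 p [0.5562 0.0538 0.2506] w 0.0855 F [ 0.2  0.1 -0.2]
 t 4.8 p [0.5559 0.0537 0.2101] w 0.0853 F [ 0.2 -0.1 -0.3]
grip t 5.3 p [0.5572 0.0537 0.2125] w 0.0366 F [-2.  -0.6 14.2]
lift12 t 5.8 p [0.5554 0.0537 0.2218] w 0.0371 F [ 0.3  0.4 -4.5]
lift40 t 6.5 p [0.5556 0.0536 0.25  ] w 0.0366 F [ 0.2 -1.1 -3.5]
```

View pics/c4.png

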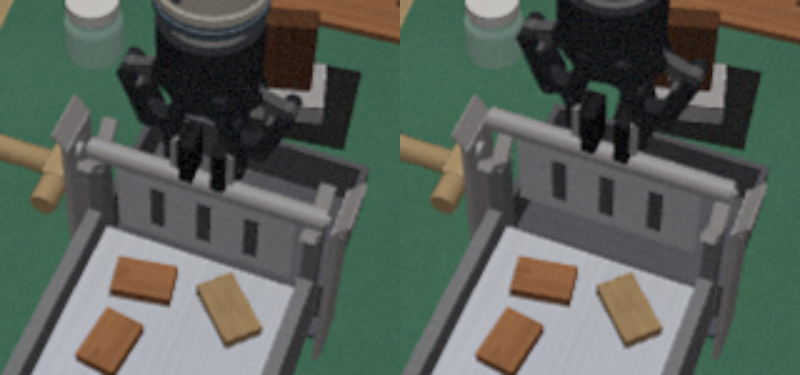

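The guard lifted clean with the pins drawn (37 mm over the knobs) and the panel straight. The fingertips bear on the barrel, so the TCP sits about 42 mm above the axis. Carrying it to the rack.

```bash
cat >> h.py <<'E'
def lower(p,z0,z1,step=.0015,fmax=4.):
    f0=manip.get_contact_force()[2]; z=z0
    while z>z1:
        z-=step; manip.servo_line([p[0],p[1],z],rate=.03)
        if manip.get_contact_force()[2]-f0>fmax: break
    return z
E
python3 - <<'E'
from h import *
H=cut(0,-.102,0)
manip.servo_line([H[0],H[1],.36],rate=.2)
manip.servo_line([RK[0],RK[1],.36],rot(RY),rate=.25); st()
manip.servo_line([RK[0],RK[1],.215],rate=.15); st()
snap('side','s4'); snap('top','t4')
E
python3 -c "
import cv2,numpy as np
o=[cv2.resize(cv2.imread(f'pics/{n}.png')[r:r+150,c:c+160],(400,375)) for n,r,c in(('s4',100,240),('t4',180,320))]
cv2.imwrite('pics/c5.png',np.hstack(o))"
```

```text
t 9.0 p [ 0.5302 -0.346   0.36  ] w 0.0367 F [-1.1  1.  -3.6]
 t 10.1 p [ 0.5306 -0.3474  0.2161] w 0.0366 F [ 0.3 -0.5 -3.6]
```

View pics/c5.png

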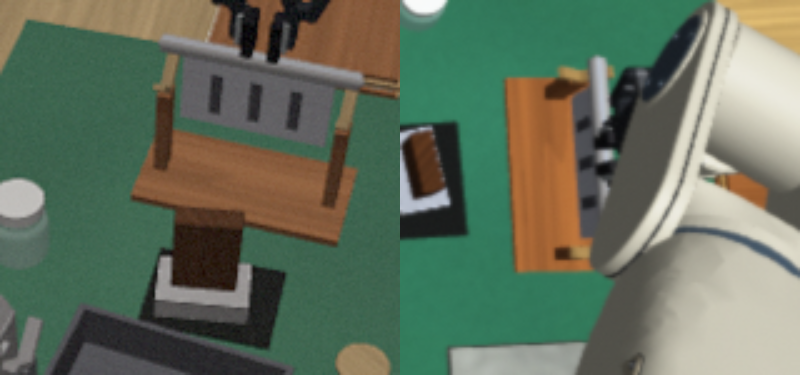

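The barrel sits squarely above both saddles with the panel between the posts. Lowering and releasing.

```bash
python3 - <<'E'
from h import *
manip.servo_line([*RK,.181],rate=.08); st()
z=lower(RK,.181,.168); st('seat')
manip.command_gripper(.06); st(); manip.command_gripper(.085); st('open')
manip.servo_line([*RK,.26],rate=.1); 
manip.servo_line([.50,-.05,.40],rate=.3); st()
snap('side','s5'); snap('top','t5')
E
python3 -c "
import cv2,numpy as np
o=[cv2.resize(cv2.imread(f'pics/{n}.png')[r:r+150,c:c+160],(400,375)) for n,r,c in(('s5',100,240),('t5',180,290))]
cv2.imwrite('pics/c6.png',np.hstack(o))"
```

```text
t 10.8 p [ 0.5299 -0.3469  0.1804] w 0.0369 F [ 0.3  0.  -3.5]
seat t 12.3 p [ 0.5302 -0.3471  0.1727] w 0.0372 F [-2.3  1.   3.1]
 t 12.6 p [ 0.5299 -0.347   0.1716] w 0.0604 F [ 1.  -0.1 -3.1]
open t 13.0 p [ 0.5303 -0.3472  0.1724] w 0.0849 F [-0.9  0.4 -0. ]
 t 15.3 p [ 0.4997 -0.0506  0.3993] w 0.0849 F [-0.5 -0.7 -0.3]
```

View pics/c6.png

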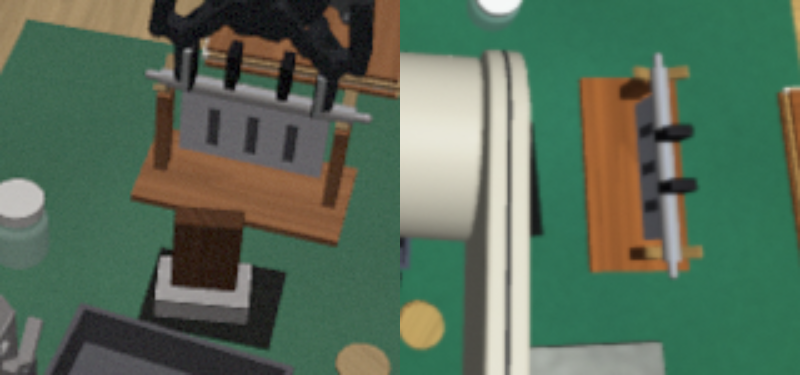

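The guard hangs straight on the rack, pins out and released. The scraper hasn't moved from its first spot. Locating the offcuts in the cutter frame before the sweep.

```bash
cat >> h.py <<'E'
def tocut(p):
    c,s=np.cos(CY),np.sin(CY); d=np.asarray(p)[:2]-CO; return np.array([c*d[0]+s*d[1],-s*d[0]+c*d[1]])
def offcuts(c,z=.087,mina=60):
    hsv=cv2.cvtColor(c['image'],cv2.COLOR_RGB2HSV)
    m=cv2.inRange(hsv,(4,90,90),(24,255,255))
    for k in cv2.findContours(m,cv2.RETR_EXTERNAL,cv2.CHAIN_APPROX_SIMPLE)[0]:
        if cv2.contourArea(k)<mina: continue
        P=np.array([tocut(onz(c,*q,z)) for q in k[:,0]])
        ctr=(P.max(0)+P.min(0))/2
        if abs(ctr[0])<.13 and -.30<ctr[1]<.18:
            print('blob',np.round(ctr*1000),'x',np.round([P[:,0].min()*1000,P[:,0].max()*1000]),'y',np.round([P[:,1].min()*1000,P[:,1].max()*1000]))
E
python3 - <<'E'
from h import *
print('top');offcuts(load('top0'));print('side');offcuts(load('side0'))
for dy in(1,-1):
    for p in((.5405,-.181,.089,.135),(*cut(-.036,.134,.16),CY),(*cut(.036,.134,.16),CY),(*cut(.036,-.08,.16),CY)):
        q=manip.solve_ik(p[:3],rot(p[3]+dy*np.pi/2)); print(dy,None if q is None else np.round(q,2))
E
```

```text
top
blob [-47.  70.] x [-63. -31.] y [43. 98.]
blob [-39. -54.] x [-65. -12.] y [-82. -25.]
blob [ 36. -53.] x [11. 60.] y [-71. -35.]
blob [38.  9.] x [20. 56.] y [-15.  33.]
blob [37. 71.] x [10. 63.] y [43. 98.]
blob [  27. -184.] x [-454.  508.] y [-963.  596.]
side
blob [-47.  73.] x [-64. -30.] y [ 45. 102.]
blob [37. 74.] x [10. 64.] y [ 45. 103.]
blob [38. 12.] x [19. 57.] y [-14.  37.]
blob [-38. -50.] x [-67.  -9.] y [-80. -20.]
blob [ 34. -50.] x [ 8. 59.] y [-69. -32.]
1 [-0.34  0.58  1.84 -0.    0.72 -2.05]
1 [ 0.47  0.53  1.7  -0.    0.91 -0.99]
1 [ 0.41  0.61  1.56 -0.    0.98 -1.04]
1 [ 0.1   0.5   1.75 -0.    0.89 -1.36]
-1 [-0.34  0.58  1.84 -0.    0.72  1.09]
-1 [ 0.47  0.53  1.7  -0.    0.91  2.16]
-1 [ 0.41  0.61  1.56 -0.    0.98  2.1 ]
-1 [ 0.1   0.5   1.75 -0.    0.89  1.78]
```

Five offcuts, all with y between -82 and about 102 mm, so the scraper fits behind them with its centre at y=135. Now I'll grasp the scraper.

```bash
python3 - <<'E'
from h import *
X,Y,yw=.5405,-.181,.135+np.pi/2
manip.move_to([X,Y,.30],rot(yw)); 
manip.servo_line([X,Y,.15],rate=.2)
manip.servo_line([X,Y,.089],rate=.08); st()
manip.command_gripper(.018,60); st('grip')
manip.servo_line([X,Y,.11],rate=.05); st('lift')
manip.servo_line([X,Y,.33],rate=.2); st('lift')
snap('side','s6')
P=cut(.036,.135,.33)
manip.servo_line(P,rot(CY+np.pi/2),rate=.25); st()
manip.servo_line([*P[:2],.215],rate=.15)
snap('side','s7'); snap('top','t7')
E
python3 -c "
import cv2,numpy as np
o=[cv2.resize(cv2.imread(f'pics/{n}.png')[r:r+h,c:c+w],(400,375)) for n,r,c,h,w in(('s6',100,220,150,160),('s7',210,130,210,224))]
cv2.imwrite('pics/c7.png',np.hstack(o))"
```

```text
t 18.9 p [ 0.5408 -0.1811  0.0892] w 0.0854 F [ 0.1  0.  -0.2]
grip t 19.5 p [ 0.5407 -0.1811  0.0891] w 0.0228 F [-0.  -1.2  0.6]
lift t 20.1 p [ 0.5405 -0.181   0.1103] w 0.023 F [ 0.   0.3 -3.9]
lift t 21.3 p [ 0.5398 -0.1808  0.3287] w 0.0231 F [-0.1  0.6 -3.6]
 t 23.4 p [0.6182 0.2842 0.3301] w 0.0232 F [-0.7 -0.  -3.9]
```

View pics/c7.png

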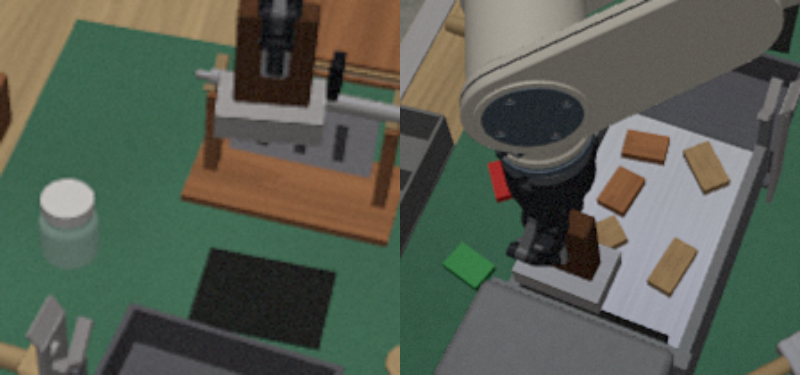

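```bash
python3 - <<'E'
from h import *
s=load('s7'); z=manip.get_position()[2]-.085+.026
for u,v in((513,262),(604,297),(620,255)):
    q=(130+(u-400)*.56,210+v*.56); print(np.round(tocut(onz(s,*q,z))*1000,1))
print(tocut(manip.get_position())*1000)
P=cut(.036,.135,0)
z=lower(P,.215,.1605,.004,5); st('down')
E
```

```text
[ 83.8 157.7]
[-11.4 157.1]
[ -8.5 113.2]
[ 36.7448662  135.41499752]
down t 28.4 p [0.6188 0.2849 0.1599] w 0.0234 F [-0.3 -2.6  3. ]
```

It touched the bed at the predicted height. Sweeping the +x lane with about 1 mm of clearance.

```bash
python3 - <<'E'
from h import *
Z=.1612
P=cut(.036,.135,Z)
manip.servo_line(P,rate=.03)
for y in(.05,-.03,-.084):
    manip.servo_line(cut(.036,y,Z),rate=.08); st(y)
snap('side','s8')
manip.servo_line(cut(.036,-.06,Z),rate=.08)
manip.servo_line(cut(.036,-.06,.28),rate=.2)
manip.servo_line(cut(-.036,.135,.28),rate=.25)
snap('side','s9');c=snap('top','t9')
offcuts(load('s9'))
E
python3 -c "
import cv2,numpy as np
o=[cv2.resize(cv2.imread(f'pics/{n}.png')[r:r+h,c:c+w],(400,375)) for n,r,c,h,w in(('s8',200,130,210,224),('s9',200,160,210,224))]
cv2.imwrite('pics/c8.png',np.hstack(o))"
```

```text
0.05 t 29.9 p [0.6087 0.201  0.1612] w 0.0236 F [ 0.6 -0.3 -2.8]
-0.03 t 31.0 p [0.5997 0.1215 0.1613] w 0.0234 F [-0.  -0.1 -3.1]
-0.084 t 31.8 p [0.5936 0.0674 0.1613] w 0.0234 F [-0.3 -0.8 -2.9]
blob [-40. -53.] x [-66. -14.] y [-83. -23.]
```

View pics/c8.png

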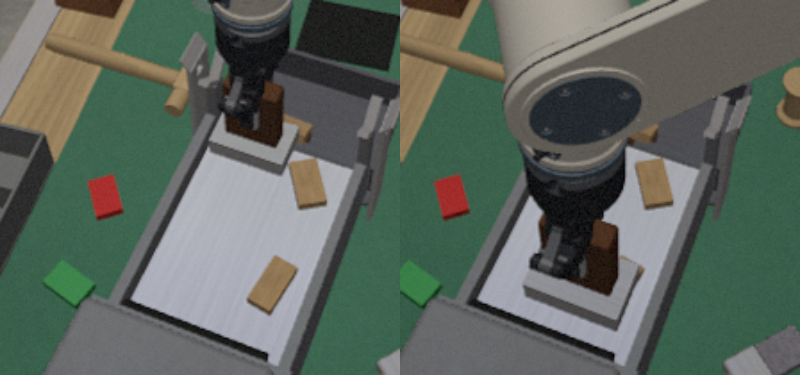

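The +x lane is clear and two offcuts remain in the -x lane. Sweeping that one now, then a repeat stroke on the other lane.

```bash
python3 - <<'E'
from h import *
Z=.1612
for x in(-.036,.03):
    P=cut(x,.135,0)
    manip.servo_line([*P[:2],.21],rate=.2)
    lower(P,.21,Z+.001,.004,6); st('down')
    manip.servo_line(cut(x,.135,Z),rate=.03)
    manip.servo_line(cut(x,-.084,Z),rate=.09); st('end')
    snap('side',f'sa{x}')
    manip.servo_line(cut(x,-.06,Z),rate=.08)
    manip.servo_line(cut(x,-.06,.28),rate=.2)
    if x<0: manip.servo_line(cut(.03,.135,.28),rate=.25)
# clear the tray view: go over the pad, high
manip.servo_line([.5335,-.20,.34],rot(np.pi/2),rate=.25)
snap('side','sb');snap('top','tb'); st()
E
python3 -c "
import cv2,numpy as np
o=[cv2.resize(cv2.imread(f'pics/{n}.png')[r:r+h,c:c+w],(400,375)) for n,r,c,h,w in(('sb',180,160,210,224),('tb',170,120,187,200))]
cv2.imwrite('pics/c9.png',np.hstack(o))"
```

```text
down t 38.0 p [0.5465 0.2931 0.1617] w 0.0236 F [ 0.5  1.  -2.9]
end t 40.9 p [0.522  0.0758 0.1612] w 0.0231 F [ 0.2 -0.4 -3.6]
down t 47.0 p [0.612  0.2857 0.1617] w 0.0234 F [-0.1 -0.5 -3. ]
end t 49.8 p [0.5876 0.0684 0.1612] w 0.023 F [ 0.2  0.  -4.1]
 t 52.5 p [ 0.5336 -0.1989  0.3396] w 0.0233 F [-0.3 -1.  -2.7]
```

View pics/c9.png

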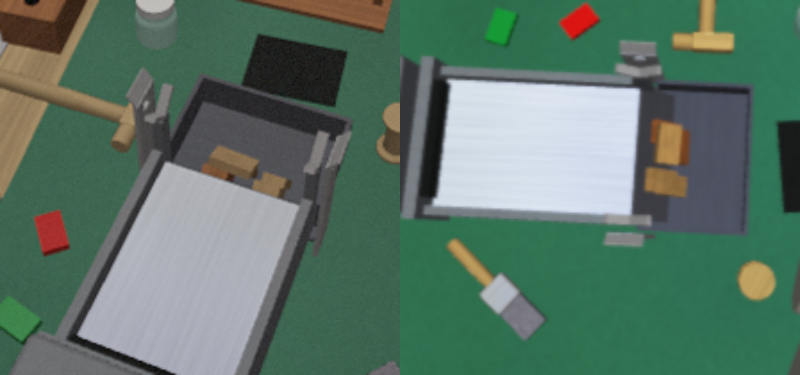

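The bed is empty and all the offcuts lie in the tray in two small piles. Standing the scraper back on its pad and checking the pile height.

```bash
python3 - <<'E'
from h import *
t=load('tb');s=load('sb')
def tri(a,b):
    o1,d1=ray(t,*a);o2,d2=ray(s,*b);k=np.linalg.lstsq(np.c_[d1,-d2],o2-o1,rcond=None)[0]
    p,q=o1+k[0]*d1,o2+k[1]*d2; print('pile',np.round(tocut((p+q)/2)*1000),((p+q)/2)[2],np.linalg.norm(p-q))
tri((255,240),(160+233*.56,180+160*.56)); tri((120+267*.5,170+182*.5),(160+272*.56,180+185*.56))
X,Y=.5313,-.1893
manip.servo_line([X,Y,.15],rate=.2)
manip.servo_line([X,Y,.095],rate=.08); manip.hold(.3)
z=lower([X,Y],.095,.085,.001,3); st('seat')
manip.hold(.3)
manip.command_gripper(.04); manip.command_gripper(.085); st('open')
manip.servo_line([X,Y,.20],rate=.1)
manip.servo_line([.45,-.05,.40],rate=.25)
snap('side','sc');snap('top','tc')
E
python3 -c "
import cv2,numpy as np
o=[cv2.resize(cv2.imread(f'pics/{n}.png')[r:r+h,c:c+w],(400,375)) for n,r,c,h,w in(('sc',110,220,187,200),('tc',180,240,150,160))]
cv2.imwrite('pics/c10.png',np.hstack(o))"
```

```text
pile [  19. -140.] 0.04886486404957485 0.0025911816572432673
pile [ -35. -138.] 0.026184993729251094 0.0014124136270648533
seat t 56.5 p [ 0.5314 -0.1894  0.0888] w 0.0235 F [-3.   0.4  6.1]
open t 57.6 p [ 0.5313 -0.1893  0.088 ] w 0.085 F [0.2 0.4 0.4]
```

View pics/c10.png

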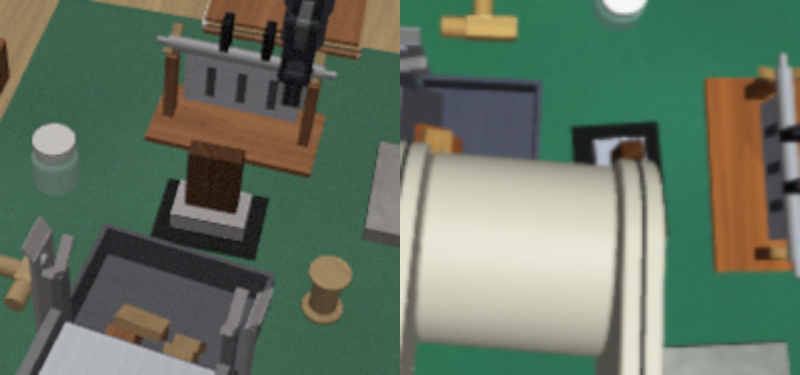

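The scraper stands upright on the pad, clear of everything. Next, take the guard back to the hinge.

```bash
python3 - <<'E'
from h import *
manip.move_to([*RK,.28],rot(RY))
manip.servo_line([*RK,.20],rate=.15)
manip.servo_line([*RK,.1735],rate=.06); st()
manip.command_gripper(.036,50); st('grip')
manip.servo_line([*RK,.19],rate=.05); st('lift')
manip.servo_line([*RK,.36],rate=.15); st('lift')
H=cut(0,-.102,0)
manip.servo_line([*H[:2],.36],rot(CY),rate=.2)
manip.servo_line([*H[:2],.262],rate=.12); manip.hold(.3); st()
snap('side','sd');snap('top','td')
E
python3 -c "
import cv2,numpy as np
o=[cv2.resize(cv2.imread(f'pics/{n}.png')[r:r+h,c:c+w],(400,375)) for n,r,c,h,w in(('sd',190,215,140,150),('td',180,190,112,120))]
cv2.imwrite('pics/c11.png',np.hstack(o))"
```

```text
t 62.7 p [ 0.5299 -0.347   0.1732] w 0.0851 F [-0.   0.3  1.4]
grip t 63.2 p [ 0.5301 -0.3477  0.1761] w 0.0369 F [-6.6  0.8 16.1]
lift t 63.7 p [ 0.53   -0.3469  0.1899] w 0.0368 F [ 0.1  0.3 -3.8]
lift t 65.0 p [ 0.5295 -0.3467  0.3587] w 0.0366 F [ 0.3  0.1 -4.1]
 t 68.4 p [0.5559 0.0537 0.2625] w 0.0367 F [-0.2 -0.7 -4.2]
```

View pics/c11.png

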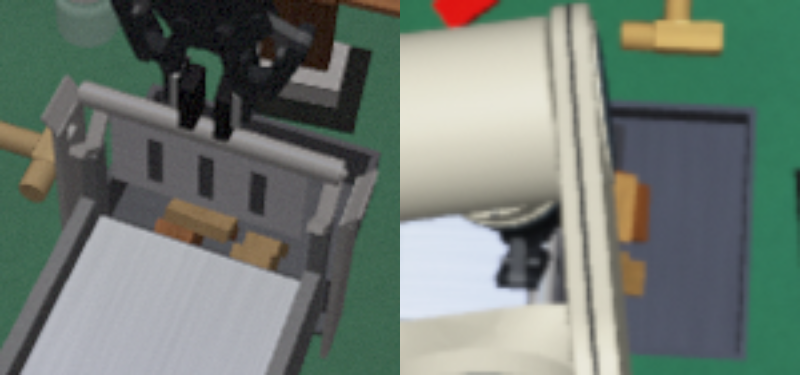

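```bash
python3 - <<'E'
from h import *
s=load('sd')
for u,v in((82,93),(346,171)):
    print(np.round(tocut(onz(s,215+u*.375,190+v*.3733,.217))*1000,1))
# same gauge on s3 (right after lift, axis .207), crop px
s=load('s3')
for u,v in((488,117),(735,187)):
    print('s3',np.round(tocut(onz(s,210+(u-400)*.4,180+v*.4,.207))*1000,1))
H=cut(0,-.102,0)
manip.servo_line([*H[:2],.232],rate=.05); st()
z=lower(H,.232,.2085,.0015,5); st('seat')
snap('side','se')
E
python3 -c "
import cv2,numpy as np
o=[cv2.resize(cv2.imread(f'pics/{n}.png')[190:330,215:365],(800,600)) for n in('se',)]
cv2.imwrite('pics/c12.png',np.hstack(o))"
```

```text
[ 96.6 -97.7]
[-100.5 -101.9]
s3 [ 99.2 -99.8]
s3 [ -98.6 -106.6]
 t 69.3 p [0.5558 0.0537 0.232 ] w 0.0363 F [ 0.1  0.1 -3.6]
seat t 72.0 p [0.5559 0.0534 0.2166] w 0.0365 F [-3.2 -0.9  6.9]
```

View pics/c12.png

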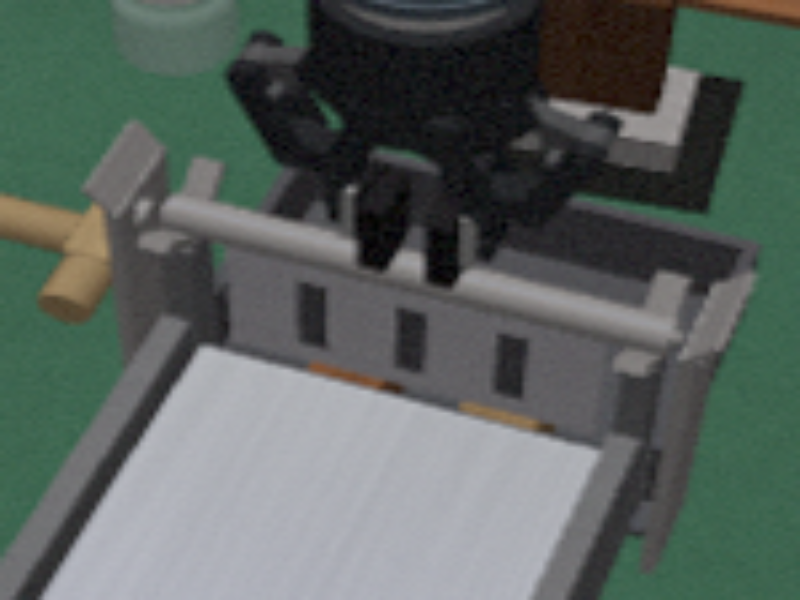

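The barrel is in both saddles. The TCP is 46 mm above the axis, the same offset as in the rack grasp, so it's seated. Releasing.

```bash
python3 - <<'E'
from h import *
H=cut(0,-.102,0)
manip.servo_line([*H[:2],.2145],rate=.02); st('press')
manip.command_gripper(.05); st(); manip.command_gripper(.085); st('open')
manip.servo_line([*H[:2],.30],rate=.1)
manip.servo_line([.40,-.10,.42],rate=.25)
manip.move_to([.30,-.45,.42],rot(RY)); st()
snap('side','sf');snap('top','tf')
E
python3 -c "
import cv2,numpy as np
o=[cv2.resize(cv2.imread(f'pics/{n}.png')[r:r+h,c:c+w],(400,375)) for n,r,c,h,w in(('sf',190,215,140,150),('tf',185,190,112,120))]
cv2.imwrite('pics/c13.png',np.hstack(o))
cv2.imwrite('pics/c14.png',np.hstack([cv2.resize(cv2.imread(f'pics/{n}.png'),(400,300)) for n in('sf','tf')]))"
```

```text
press t 72.3 p [0.556  0.0534 0.2165] w 0.0366 F [-5.7 -1.9 13.9]
 t 72.6 p [0.5559 0.0536 0.2146] w 0.0499 F [-0.1 -1.4  0.7]
open t 73.1 p [0.5559 0.0537 0.2146] w 0.0849 F [ 0.3 -0.1  0.5]
 t 76.6 p [ 0.3007 -0.4492  0.4198] w 0.0849 F [-0.  -1.2 -0. ]
```

View pics/c13.png

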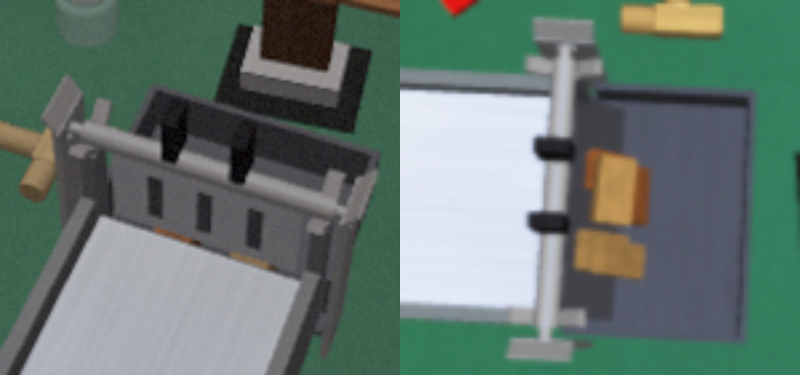

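View pics/c14.png

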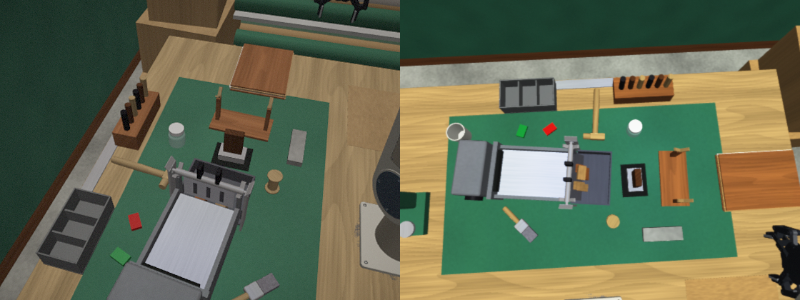

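Everything looks right: the guard hangs straight, the scraper is on its pad, and the other items haven't moved. The tray holds 3+2 offcuts. One numeric check of knob spacing and position against the start image, then I'll hand in.

```bash
python3 - <<'E'
from h import *
for a,box in(('top0',(215,265,225,245)),('tf',(215,265,225,245)),('side0',(230,320,265,325)),('sf',(230,320,265,325))):
    c=load(a);r0,r1,c0,c1=box
    m=(c['image'][r0:r1,c0:c1].max(2)<45).astype(np.uint8)
    n,l,stt,ce=cv2.connectedComponentsWithStats(m)
    print(a,[(np.round(ce[i]+[c0,r0],1).tolist(),int(stt[i][4])) for i in range(1,n) if stt[i][4]>25])
for a,b in(('top0','tf'),('side0','sf')):
    d=cv2.absdiff(load(a)['image'],load(b)['image']).max(2); d=cv2.morphologyEx((d>50).astype(np.uint8),cv2.MORPH_OPEN,np.ones((3,3)))
    n,l,s,ce=cv2.connectedComponentsWithStats(d); print(a,[(s[i][:4].tolist()) for i in range(1,n) if s[i][4]>12])
E
```

```text
top0 [([236.2, 229.1], 55), ([234.6, 251.1], 50)]
tf [([236.3, 229.5], 59), ([235.2, 251.5], 43)]
side0 [([295.7, 240.4], 691), ([317.1, 231.2], 55), ([272.6, 262.4], 40), ([291.3, 268.5], 43), ([309.8, 274.4], 45)]
sf [([296.0, 240.2], 710), ([317.2, 231.3], 58), ([272.6, 263.1], 44), ([291.5, 268.9], 44), ([310.1, 275.1], 47)]
top0 [[166, 218, 22, 21], [189, 222, 21, 15], [216, 222, 14, 20], [246, 230, 18, 22], [325, 230, 8, 4], [313, 232, 15, 24], [335, 235, 3, 5], [209, 249, 23, 21], [162, 253, 23, 14], [242, 254, 21, 14], [321, 256, 20, 13], [509, 315, 51, 105]]
side0 [[442, 0, 20, 10], [479, 0, 9, 2], [491, 0, 25, 16], [522, 154, 38, 146], [302, 187, 15, 34], [335, 191, 6, 26], [340, 206, 6, 18], [254, 283, 27, 20], [289, 290, 26, 29], [240, 304, 27, 27], [225, 331, 32, 27], [269, 344, 27, 32]]
```

The knobs are at their original spacing, within 0.6 px. The only changes in the images are the offcuts, the scraper and the arm.

```bash
python3 -c "
from rig import manip
manip.hold(.5); manip.sign_off(); print(manip.get_time())"
```

```text
the job is handed in; nothing more can be done
the job is handed in; nothing more can be done
```

The job is done and handed in, at about 77 s of the 210 s allowed. I drew the guard's pins and hung it on the rack. Then I swept the bed with the scraper in three strokes, stood the scraper back on its pad and dropped the guard back into its hinge.

**Last checks:**
- **Offcuts:** The bed is empty. All five offcuts lie in the tray in piles of three and two, below the rim when measured; none had to be picked up by hand.
- **Guard:** The knobs are back at their starting spacing and position within 0.6 px, so both pins are out. The panel slots are within 0.7 px of where they were, so it hangs straight. The pin tips were not seen directly in their holes.
- **Scraper:** It stands upright near the middle of the pad.
- **Other things on the bench:** Comparing the start and end images showed no change apart from the offcuts, the scraper and the arm.

**Disagreements:** Readings from the two cameras differed by 2–4 mm on most points, and I averaged them. On two they were further apart: up to 8 mm on the knob tops, which I averaged too, and 30 mm on the rack saddles, where I had picked the wrong pixel in the side view and left it out. While squeezing the knobs, the fingertips pressed on the guard's barrel with about 14–16 N, which did no visible harm.

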